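Line up the mixing-bench paint tins

ROBOT

A 7-joint arm with a two-finger parallel gripper is mounted at the origin on the work surface. World frame = base frame: x ahead of the robot, y to its left, z up, the work surface at z = 0. Lengths are in m, angles in rad, forces in N, time in s.
With the tool pointing down it reaches from about 0.425 to 0.925 m from the base axis. Payload 6.8 kg.
Tool frame: the origin (TCP) lies on the front face of the gripper's body, between the roots of the fingers; the fingertips stand 73 mm ahead of it and the grasp point (between the pads) lies 54 mm ahead of it (env.nose_length is the distance from the TCP to the fingertips, in m); z points along the fingers, y is the line along which they close (so a half turn about z gives the same grasp; the last joint's range is limited). The gripper opens to 85 mm and grips with 20 to 120 N. Pads are 22 mm wide; open, the fingers measure 114 mm over their backs; the gripper's body (76 mm by 85 mm) begins 54 mm behind the grasp point. The pads swing forward as they close: fully open they stand 13 mm farther back than shut.
Start: joints at [-1.324, 0.477, 0.022, 1.555, -0.011, 1.109, -0.083], TCP at [0.234, 0.633, 0.304] pointing down, gripper open.
Joint ranges: [-2.96, 2.96], [-0.34, 2.1], [-1.41, 1.46], [0.24, 2.44], [-1.37, 4.51], [0.17, 1.92], [-2.96, 2.96]. Speed limits (rad/s): [2.39, 2.39, 3.14, 3.14, 3.14, 3.14, 3.14].

INTERFACE

Orientations are given as a unit quaternion [w, x, y, z].
In Python, from cell import env, kin, camera, calibration, job gives the robot as it stands. The module is installed in compiled form; this text tells all that it offers. Calls block until the motion is done:
- env.reach(position, orientation): joint-space move of the TCP to a pose.
- env.movel(position, velocity=0.15, rot=None, stop_force=None): straight line of the TCP; rot=None keeps the orientation; velocity is the mean speed in m/s. With stop_force (N) it stops when the force on the tool has changed by that much, and returns True; else False.
- env.goto_joints(angles): joint-space move.
- env.grip(opening, f_grip=None): finger opening in m; f_grip is the grip in N (None keeps the last); returns when the fingers have stopped.
- env.dwell(seconds).
- kin.inverse_kinematics(position, orientation): joint angles nearest the present ones, or None.
- env.get_state(): the state.
- camera(name): name is "scene" or "top" or "wrist"; returns (picture, depth): 400x640x3 uint8, blue, green, red; 400x640 float32, m along the optical axis (not along the pixel's ray), 0 where there is no reading.
- calibration(name): a dict with "fx", "fy", "cx", "cy" (pixels), "rvec" (rotation vector, rad) and "tvec" (3), from world to camera coordinates, as OpenCV has them. Camera axes: x right, y down, z forward; pixel columns grow to the right and rows downward; lengths in m; the calibration is good to about 2 mm. A picture is of the moment at which its call begins: read the wrist's pose just before it. calibration takes no time and is no camera call; for the wrist camera it gives the pose at the moment of the call.
A pose or a line that the arm cannot do raises env.PlanningError and nothing moves.
- job.job_done(): hands the job in; it is judged then, once.
The state is a dict: "time": time; "qpos": joint angles; "joint_velocities": joint speeds; "joint_torque": joint torques, N m; "tcp_pos": TCP position; "orientation": TCP orientation; "force": force on the tool from outside, world axes, zero at the start; "torque": the same for the moment, N m; "opening": finger opening in m; "gripper_force": force on a finger pad.
Only numpy, scipy, OpenCV 4.12 (cv2) and the standard library are available. Lean on these libraries where they do the work, as an engineer would, in place of code of your own. Each camera call takes 0.05 s, during which the arm holds its last target. There are 200 camera calls.

TASK

Tidy the row of small paint tins on the mixing bench: push the orange tin and the green tin along the bench with the fingers until each stands against the front of the metal rail, centred in front of the label of its own colour. The tins must stay upright and slide on the bench, never lifted; leave the blue tin, the large can and the yellow cup where they stand.

Things in the scene. Friction and masses are not known exactly. Their poses are not given: they have to be found in the camera images.
- rail: straight aluminium parking rail fixed on the bench, 40 mm deep (x), 360 mm long (y), 30 mm high. Origin: centre of its underside; x points across it, away from the tins and the robot, y along it. The tins park against its front face, at x = -20 mm.
- label_green: green label plate, 32 by 50 mm, fixed flat on the rail's top (labels 110 mm apart, order varies). Origin: at bench height (z = 0) below the label's centre, mid-depth of the rail. x points across the rail, away from the tins; y along it. A tin touching the rail and centred on the label has its origin at x = -52 mm, y = 0 in this frame.
- label_orange: orange label plate, 32 by 50 mm, fixed flat on the rail's top (labels 110 mm apart, order varies). Origin: at bench height (z = 0) below the label's centre, mid-depth of the rail. x points across the rail, away from the tins; y along it. A tin touching the rail and centred on the label has its origin at x = -52 mm, y = 0 in this frame.
- label_blue: blue label plate, 32 by 50 mm, fixed flat on the rail's top (labels 110 mm apart, order varies). Origin: at bench height (z = 0) below the label's centre, mid-depth of the rail. x points across the rail, away from the tins; y along it. A tin touching the rail and centred on the label has its origin at x = -52 mm, y = 0 in this frame.
- tin_green: small green paint tin, steel cylinder 64 mm across, 58 mm high, 0.14 to 0.28 kg, green lid and green band on white; loose on the bench; starts 140 to 165 mm out from its parked line, anywhere along the rail, nearer the robot than the other tins. Origin: centre of its underside (on the bench); z up. Slides when pushed low; may tip if pushed high.
- tin_orange: small orange paint tin, steel cylinder 64 mm across, 58 mm high, 0.14 to 0.28 kg, orange lid and orange band on white; loose on the bench; starts in front of its own label but 25 to 45 mm short of the rail. Origin: centre of its underside (on the bench); z up. Slides when pushed low; may tip if pushed high.
- tin_blue: small blue paint tin, steel cylinder 64 mm across, 58 mm high, 0.14 to 0.28 kg, blue lid and blue band on white; loose on the bench; already parked against the rail at its own label; not to be moved. Origin: centre of its underside (on the bench); z up. Slides when pushed low; may tip if pushed high.
- can: large white and grey paint can, 100 mm in diameter, 125 mm high, black lid, standing off to the robot's right; not to be moved. Origin: centre of its underside.
- cup: empty yellow plastic mixing cup, 84 mm across the rim, 90 mm high, standing off to the robot's left; not to be moved. Origin: centre of its underside.
There are look-alikes about, which are no part of the job. What is shaped like the tin_orange but purple is not meant.

How it is judged:
By the outcome, as a careful person would: the job done as asked, in the order asked, and still so for the second after the job is handed in, with the robot touching nothing.
It also fails if it takes over 67 s, if anything falls off the work surface, if the arm or the gripper's body presses on something with over 40 N, if the wrist force passes 120 N, or if a joint passes its speed limit or range.

## Working session

There is one attempt and no reset: what is moved stays moved. The work goes in short steps, each a Python script; the robot and the scene stay as the last script left them, time stands still between calls to the robot, and variables do not carry over. Pictures are saved under pics/ and viewed, at most 10 in all, crops included, and the job is handed in when it is done.

```bash
mkdir -p pics; python3 - <<'E'
from cell import env,camera,calibration
import cv2,numpy as np
for n in("scene","top"):
    p,d=camera(n);cv2.imwrite(f"pics/{n}0.png",p);np.save(f"{n}0.npy",d);print(n,calibration(n))
s=env.get_state();print(s["time"],s["orientation"],s["force"],env.nose_length)
E
```

```text
scene {'fx': 472.221805340674, 'fy': 472.221805340674, 'cx': 323.27405419459694, 'cy': 203.13063701098855, 'rvec': array([ 2.05379109,  0.86756005, -0.46237181]), 'tvec': array([-0.46664081, -0.23821459,  1.53438626])}
top {'fx': 401.4682824609433, 'fy': 401.4682824609433, 'cx': 318.7805948467926, 'cy': 198.42069298581313, 'rvec': array([ 2.13461844, -2.13131306,  0.16791398]), 'tvec': array([0.00829994, 0.67293168, 0.9437561 ])}
0.1 [-9.39866445e-05  1.76441139e-01  9.84310865e-01 -7.98006941e-04] [-0.38892669 -0.37281285 -0.18348691] 0.0726
```

View pics/top0.png

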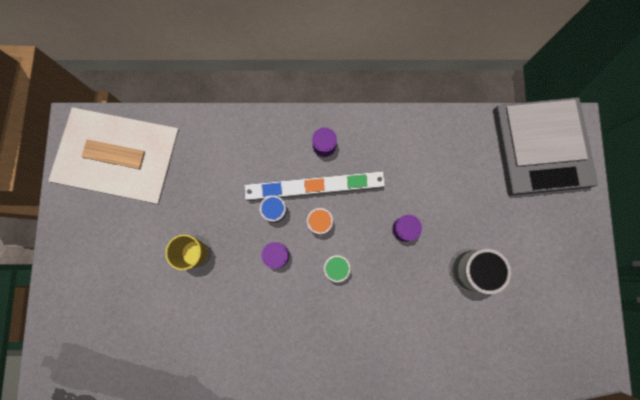

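View pics/scene0.png

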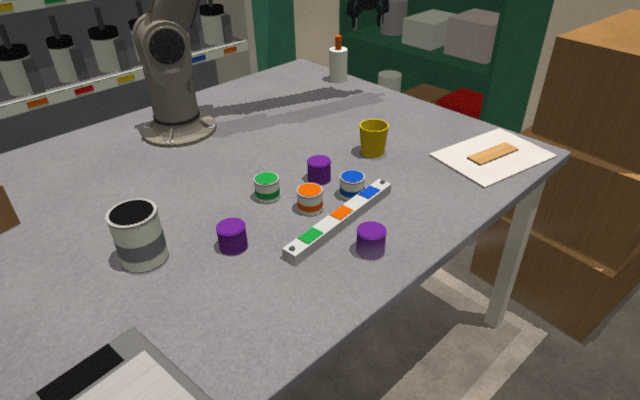

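Candidates in the top view:
- Orange tin: orange disc (319,221). The look-alikes are three purple tins at (324,141), (275,256) and (407,228). The orange label is at (315,185).
- Green tin: disc (337,269). The green label is at (357,181).
- Blue tin: (273,209), already parked at the blue label (272,190).

I choose the discs with orange and green lids.

```bash
cat > h.py <<'E'
import cv2,numpy as np
from cell import env,kin,camera,calibration,job
HUE={"orange":(5,17),"green":(45,85),"blue":(100,122),"purple":(128,160)}
def ray(cal,uv,z):
    R,_=cv2.Rodrigues(cal["rvec"]);c=-R.T@cal["tvec"]
    d=R.T@np.array([(uv[0]-cal["cx"])/cal["fx"],(uv[1]-cal["cy"])/cal["fy"],1])
    return (c+d*(z-c[2])/d[2])[:2]
def blobs(p,col,roi=(220,110,450,310)):
    x0,y0,x1,y1=roi
    hsv=cv2.cvtColor(p,cv2.COLOR_BGR2HSV);lo,hi=HUE[col]
    m=cv2.inRange(hsv,(lo,110,60),(hi,255,255));k=np.zeros_like(m);k[y0:y1,x0:x1]=m[y0:y1,x0:x1]
    cs,_=cv2.findContours(k,cv2.RETR_EXTERNAL,cv2.CHAIN_APPROX_NONE)
    out=[]
    for c in cs:
        if cv2.contourArea(c)<80: continue
        (u,v),(w,h),a=cv2.minAreaRect(c)
        out.append((u,v,w,h,cv2.contourArea(c)))
    return out
def scan(p,cal,cols=("orange","green","blue","purple")):
    """ per colour: label (upper in picture) and tin world xy """
    r={}
    for c in cols:
        for u,v,w,h,a in blobs(p,c):
            lab=max(w,h)/min(w,h)>1.3
            r.setdefault(c,[]).append(("label" if lab else "tin",ray(cal,(u,v),.031 if lab else .058),(round(u,1),round(v,1),round(w,1),round(h,1))))
    return r
E
python3 - <<'E'
from h import *
p=cv2.imread("pics/top0.png");r=scan(p,calibration("top"))
for c in r:
    for b in r[c]: print(c,b[0],b[1].round(4),b[2])
cv2.imwrite("pics/crop0.png",cv2.resize(p[130:300,230:440],None,fx=3.5,fy=3.5,interpolation=cv2.INTER_CUBIC))
for u in ((249,191),(379,180)): print("screw",ray(calibration("top"),u,.03))
E
```

```text
orange tin [0.6174 0.0074] (319.5, 220.5, 21.0, 21.0)
orange label [0.7123 0.0217] (314.1, 184.8, 11.4, 18.5)
green tin [ 0.5024 -0.035 ] (337.0, 268.0, 20.0, 20.0)
green label [ 0.7223 -0.0872] (356.5, 181.0, 10.0, 17.0)
blue tin [0.6483 0.125 ] (272.0, 208.0, 20.0, 20.0)
blue label [0.7013 0.1308] (271.5, 189.0, 11.0, 17.9)
purple tin [0.5332 0.1153] (275.0, 255.0, 24.0, 26.0)
purple tin [ 0.6005 -0.2056] (406.5, 227.5, 25.0, 27.0)
purple tin [ 0.823  -0.0036] (324.0, 140.0, 24.0, 22.0)
screw [0.69618719 0.18840178]
screw [ 0.72521284 -0.145096  ]
```

View pics/crop0.png

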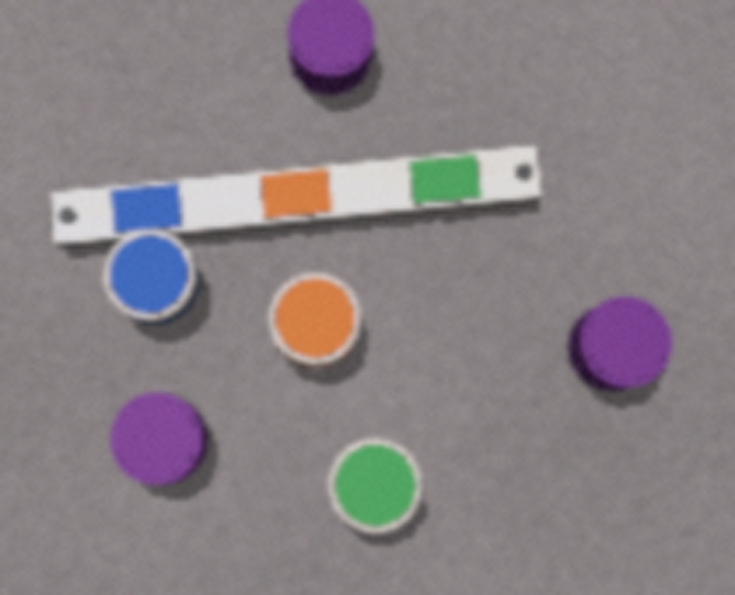

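The crop shows the orange lid at (315,318) and the green lid at (375,486), both on white-rimmed tins. The blue tin touches the rail at its label, and the purple ones are clearly different. I'll push with the fingers half open as a cradle, orange first.

```bash
cat >> h.py <<'E'
L={c:np.array(v) for c,v in dict(orange=(.7123,.0217),green=(.7223,-.0872),blue=(.7013,.1308)).items()}
yaw=np.arctan2(L["green"][0]-L["blue"][0],L["blue"][1]-L["green"][1])
mid=sum(L.values())/3
for c,k in dict(orange=0,green=-1,blue=1).items(): L[c]=mid+.11*k*np.array([-np.sin(yaw),np.cos(yaw)])
def M(a): return np.array([[np.cos(a),-np.sin(a)],[np.sin(a),np.cos(a)]])
def q(a): return [0,-np.sin(a/2),np.cos(a/2),0]
def rel(c,xy): return M(yaw).T@(np.asarray(xy)-L[c])
def world(c,r): return L[c]+M(yaw)@np.asarray(r)
Z=.082; OFF=.036
def P(xy,z=Z): return [float(xy[0]),float(xy[1]),z]
def rep(t):
    s=env.get_state();print(t,round(s["time"],2),np.round(s["tcp_pos"],4),np.round(s["force"],1),round(s["opening"],4))
    return s
E
python3 - <<'E'
from h import *
print("yaw",yaw)
t=np.array([.6174,.0074]);r=rel("orange",t);print("rel",r)
st=world("orange",r-[OFF+.016,0])
env.grip(.040,20)
env.reach(P(st,.22),q(yaw));rep("above")
p,d=camera("wrist");cv2.imwrite("pics/w1.png",p)
env.movel(P(st),.15);rep("down")
print(env.movel(P(world("orange",[-.052-OFF-.012,0])),.06,stop_force=15));rep("diag")
print(env.movel(P(world("orange",[-.052-OFF+.02,0])),.03,stop_force=6));s=rep("end");e=np.array(s["tcp_pos"][:2]);print(rel("orange",e))
env.movel(P(world("orange",rel("orange",e)-[.025,0])),.1)
env.movel(P(world("orange",rel("orange",e)-[.025,0]),.16),.2)
env.movel(P(world("orange",rel("orange",e)-[.10,0]),.22),.2);rep("up")
p,d=camera("top");cv2.imwrite("pics/top1.png",p)
pw,d=camera("wrist");cv2.imwrite("pics/w2.png",pw)
r=scan(p,calibration("top"))
for c in r:
    for b in r[c]: print(c,b[0],b[1].round(4),b[2], rel(c,b[1]).round(4) if c in L else "")
cv2.imwrite("pics/v1.png",np.vstack([cv2.resize(p,(440,275)),cv2.resize(pw,(440,275))]))
E
```

```text
yaw 0.09603395700247265
rel [-0.0955085  -0.00523281]
above 3.15 [0.5659 0.0035 0.22  ] [ 0.2 -0.5 -0.5] 0.04
down 4.27 [0.5663 0.0023 0.0828] [ 0.2  0.3 -0.2] 0.04
False
diag 5.22 [0.6124 0.0122 0.0819] [-1.   0.5  0.8] 0.0398
True
end 5.8 [0.6245 0.0133 0.0813] [-1.1 -0.1 -0.1] 0.04
[-8.78938876e-02 -5.64907048e-05]
up 7.37 [0.5253 0.004  0.2194] [-0.1  0.   0.2] 0.0402
orange tin [0.661  0.0149] (316.5, 203.0, 20.0, 21.0) [-0.0514 -0.0019]
orange label [0.7123 0.0217] (314.1, 184.8, 11.4, 18.5) [ 0.0003 -0.0001]
green label [ 0.7223 -0.0872] (356.5, 181.0, 10.0, 17.0) [-0.0001  0.0005]
blue tin [0.6483 0.125 ] (272.0, 208.0, 20.0, 20.0) [-0.0534 -0.0011]
blue label [0.7013 0.1307] (271.5, 189.0, 11.0, 17.8) [-0.0002 -0.0006]
purple tin [0.5335 0.1208] (272.7, 254.9, 21.6, 24.4) 
purple tin [ 0.6005 -0.2056] (406.5, 227.5, 25.0, 27.0) 
purple tin [ 0.823  -0.0036] (324.0, 140.0, 24.0, 22.0)
```

View pics/v1.png

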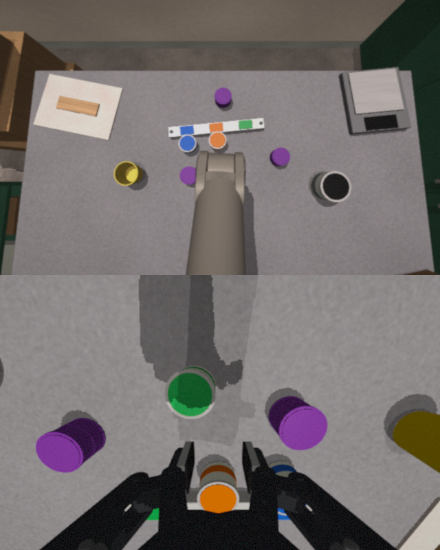

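The top half of the picture shows the orange tin at the rail under its label (218,140). It measures x -51.4 mm, y -1.9 mm, with the already-parked blue tin reading -1.1 mm in y by the same method. In the wrist view (lower half) the green tin is upright at (190,393). Next is green: a diagonal push to 30 mm short of the rail, then a straight push in.

```bash
python3 - <<'E'
from h import *
t=np.array([.5024,-.035]);pre=world("green",[-.082,0]);v=pre-t;a=np.arctan2(v[1],v[0]);h=v/np.linalg.norm(v);print(a,rel("green",t))
st=t-h*(OFF+.018)
env.reach(P(st,.22),q(a));rep("above")
env.movel(P(st),.15);rep("down")
print(env.movel(P(pre-h*OFF),.07,stop_force=15));rep("diag")
env.movel(P(pre-h*(OFF+.05)),.15)
b=world("green",[-.082-OFF-.03,0])
env.movel(P(b),.1,rot=q(yaw));rep("aligned")
print(env.movel(P(world("green",[-.052-OFF-.008,0])),.06,stop_force=15));rep("near")
print(env.movel(P(world("green",[-.052-OFF+.02,0])),.03,stop_force=6));s=rep("end");e=np.array(s["tcp_pos"][:2]);print(rel("green",e))
k=rel("green",e)-[.03,0]
env.movel(P(world("green",k)),.1)
env.movel(P(world("green",k),.16),.2)
env.movel(P([.48,-.03],.30),.25);rep("up")
p,d=camera("top");cv2.imwrite("pics/top2.png",p)
pw,d=camera("wrist");cv2.imwrite("pics/w3.png",pw)
ps,d=camera("scene");cv2.imwrite("pics/s3.png",ps)
r=scan(p,calibration("top"))
for c in r:
    for x in r[c]: print(c,x[0],x[1].round(4),x[2], rel(c,x[1]).round(4) if c in L else "")
cv2.imwrite("pics/v2.png",np.vstack([cv2.resize(p[100:310,200:500],(440,308)),cv2.resize(ps[120:280,200:420],(400,291)) if 0 else cv2.resize(ps[120:280,200:420],(440,290))]))
E
```

```text
-0.4124038845480757 [-0.21404419  0.07358949]
above 8.0 [ 0.4536 -0.0131  0.2198] [-0.2  0.4  0.4] 0.0404
down 9.07 [ 0.4535 -0.0134  0.0825] [0.2 0.2 0.4] 0.04
False
diag 11.63 [ 0.6078 -0.0811  0.082 ] [-0.7 -0.5 -1.3] 0.0401
aligned 12.78 [ 0.5758 -0.1022  0.082 ] [-0.1  0.5 -0.5] 0.0401
False
near 13.79 [ 0.627 -0.097  0.082] [-0.4 -0.2 -0.3] 0.0403
True
end 14.28 [ 0.6355 -0.0963  0.0813] [-0.6  0.   0.5] 0.0402
[-0.0874624  -0.00019587]
up 16.22 [ 0.4801 -0.0303  0.2991] [-0.5 -0.4  0.1] 0.0402
orange tin [0.661  0.0162] (316.0, 203.0, 20.0, 20.0) [-0.0513 -0.0007]
orange label [0.7122 0.0216] (314.1, 184.8, 11.4, 18.5) [ 0.0002 -0.0002]
green tin [ 0.6699 -0.0941] (360.5, 199.5, 19.0, 19.0) [-0.053  -0.0013]
green label [ 0.7228 -0.0881] (356.8, 180.8, 10.0, 17.0) [ 0.0003 -0.0004]
blue tin [0.6483 0.125 ] (272.0, 208.0, 20.0, 20.0) [-0.0534 -0.0011]
blue label [0.7011 0.1311] (271.3, 189.1, 11.0, 18.0) [-0.0003 -0.0001]
purple tin [0.5332 0.1153] (275.0, 255.0, 24.0, 26.0) 
purple tin [ 0.6005 -0.2056] (406.5, 227.5, 25.0, 27.0) 
purple tin [ 0.823  -0.0036] (324.0, 140.0, 24.0, 22.0)
```

View pics/v2.png

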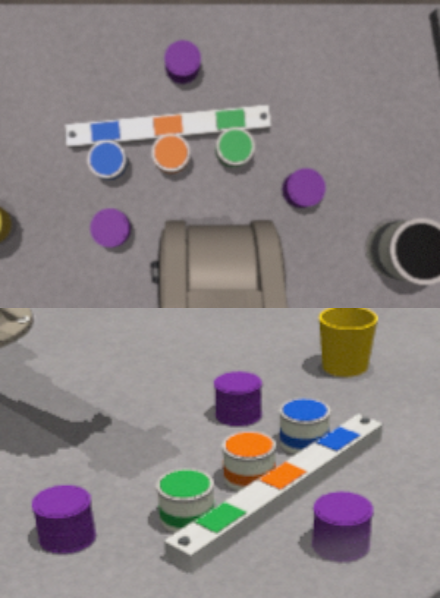

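Both tins stand upright against the rail at their labels (top view orange (171,152), green (236,146); the scene view agrees). Their offsets match the blue tin's reading within about 2 mm, and nothing else moved.

```bash
python3 -c "
from cell import job;print(job.job_done())"
```

```text
the job is handed in; nothing more can be done
None
```

The orange tin, then the green tin, were slid against the rail and now stand upright within about 1–2 mm of their label centres; the blue tin and look-alikes are unmoved, and the job was handed in after about 16 s of robot time.

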